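# Swap the plane and the oilstone box in the sprung sloping rack

### The job

On the carver's bench a sloping rack has two bays, one holding a small wooden plane and the other an oilstone in its closed wooden box. Swap them over, so that each ends up in the other's bay, flat on the board and clipped in lengthwise between the toe batten and the sprung keeper block, the way they are held now. Set them in gently, without ramming them against the rack, and leave the mallet and the wax jar standing where they are.

Things in the scene. Friction and masses are not known exactly. Their poses are not given: they have to be found in the camera images.
- plane_center (a point): Centre of the small plane's wooden stock, 150 mm long (x), 48 wide (y), 38 high (z, out of its top), flat sides and ends; 19 mm above its sole. About 0.4 kg. On top, on its middle line, iron and wedge (x = 0 to +40 mm) and a round bun (at x = -50 mm) rise to at most 58 mm above the sole. Hold it across its width. Either end may point up the slope.
- stonebox_center (a point): Centre of the oilstone box, 19 mm above its underside: a plain closed wooden box with a dark seam at half height, lid and base one rigid piece, 150 mm long (x), 54 wide (y), 38 high (z), flat all over, about 0.5 kg. Either end may point up the slope.
- bay_left (a point): Left (+y) bay of the rack: the point on the board's surface under the middle of a seated piece. x points up the slope (away from the robot), y left across it, z straight out of the board, leaning 30 degrees from vertical towards the robot. A seated piece lies flat, long side along x, its centre at (0, 0, +19 mm) here.
- bay_right (a point): Right (-y) bay, the same in all respects: 140 mm from the left bay along -y, axes parallel to it. Between the two pieces 85 mm or more is free.
- rack: Fixed sloping wooden rack, origin on the bench under the middle between the bays; x away from the robot, y left, z up. 310 mm wide, 260 deep; the board rises at 30 degrees from 30 to 160 mm above the bench, with a 36 mm rail at its upper edge. No side walls. The bench 220 to 340 mm to its left is clear for laying a piece aside.
- toe_mid (a point): Middle of the toe batten's inner upper edge. The batten runs across both bays at the low end, 14 mm high above the board; its inner face is at x = -75 mm in a bay's frame. A seated piece's lower end rests against that face. Axes as for the bays.
- keeper_left_face (a point): Face of the left bay's keeper, 24 mm above the board: a dark block 46 mm wide, 47 mm high on a spring, sliding along the bay's x. Face at x = +67 mm with the bay empty, +75 mm with a piece seated, hard stop at +97 mm. Pushes down-slope with about 6 N at +75 and 10 N at +89 mm. An empty bay is thus 8 mm too short for a piece.
- keeper_right_face (a point): Face of the right bay's keeper, the same. To set a piece in: hold it parallel to the board, underside above the batten but below the keeper's top, push the keeper up the slope with the piece's upper end until the lower end clears the batten, lower it to the board, let it back against the batten.
- mallet_center (a point): Turned carving mallet standing on its head right of the rack, 72 mm across, 208 mm tall; its centre half-way up. Leave alone.
- wax_center (a point): Amber jar of wax with a steel cap, 64 mm across, 75 mm tall, right of the rack; its centre. Leave alone.
Mind the look-alikes: they are no part of the job. What is shaped like the part that bears stonebox_center but white or yellow is not meant.

How it is judged:
At the end, for the whole second after the job is handed in: The plane and the oilstone box are each in the bay where the other was: centre within 5 mm of the seated place along the slope, 15 mm across it and 5 mm in height above the board, long side within 0.15 rad of the slope direction (either end up), underside within 0.1 rad of parallel to the board (distance of each of plane_center, stonebox_center from where it was at the start of the episode above 0.1 m and ((x of plane_center in the frame of bay_left between -0.005 and 0.005 m and y of plane_center in the frame of bay_left between -0.015 and 0.015 m and z of plane_center in the frame of bay_left between 0.014 and 0.024 m and angle between the x axis of plane_center and the x axis of bay_left, either way round below 0.15 rad and angle between the z axis of plane_center and the z axis of bay_left, either way round below 0.1 rad and x of stonebox_center in the frame of bay_right between -0.005 and 0.005 m and y of stonebox_center in the frame of bay_right between -0.015 and 0.015 m and z of stonebox_center in the frame of bay_right between 0.014 and 0.024 m and angle between the x axis of stonebox_center and the x axis of bay_right, either way round below 0.15 rad and angle between the z axis of stonebox_center and the z axis of bay_right, either way round below 0.1 rad) or (x of plane_center in the frame of bay_right between -0.005 and 0.005 m and y of plane_center in the frame of bay_right between -0.015 and 0.015 m and z of plane_center in the frame of bay_right between 0.014 and 0.024 m and angle between the x axis of plane_center and the x axis of bay_right, either way round below 0.15 rad and angle between the z axis of plane_center and the z axis of bay_right, either way round below 0.1 rad and x of stonebox_center in the frame of bay_left between -0.005 and 0.005 m and y of stonebox_center in the frame of bay_left between -0.015 and 0.015 m and z of stonebox_center in the frame of bay_left between 0.014 and 0.024 m and angle between the x axis of stonebox_center and the x axis of bay_left, either way round below 0.15 rad and angle between the z axis of stonebox_center and the z axis of bay_left, either way round below 0.1 rad))); the robot touches nothing.
It fails at once if the mallet is disturbed (moved more than 15 mm) (distance of mallet_center from where it was at the start of the episode above 0.015 m).
It fails at once if the wax jar is disturbed (moved more than 15 mm) (distance of wax_center from where it was at the start of the episode above 0.015 m).
It fails at once if the plane is rammed against the rack (contact forces over 80 N in all) (contact force between plane and rack above 80 N).
It fails at once if the oilstone box is rammed against the rack (contact forces over 80 N in all) (contact force between stonebox and rack above 80 N).
It also fails if it takes over 72 s, if anything falls off the work surface, if the arm or the gripper's body presses on something with over 40 N, if the wrist force passes 120 N, or if a joint passes its speed limit or range.

### The arm

A 7-joint arm with a two-finger parallel gripper is mounted at the origin on the work surface. World frame = base frame: x ahead of the robot, y to its left, z up, the work surface at z = 0. Lengths are in m, angles in rad, forces in N, time in s.
With the tool pointing down it reaches from about 0.4 to 0.85 m from the base axis. Payload 6.9 kg.
Tool frame: the origin (TCP) lies midway between the tips of the shut fingers; the grasp point (between the pads) lies 19 mm behind it; z points along the fingers, y is the line along which they close (so a half turn about z gives the same grasp; the last joint's range is limited). The gripper opens to 85 mm and grips with 20 to 120 N. Pads are 22 mm wide; open, the fingers measure 114 mm over their backs; the gripper's body (76 mm by 85 mm) begins 54 mm behind the grasp point. The pads swing forward as they close: fully open they stand 13 mm farther back than shut.
Start: joints at [1.429, 0.507, -0.238, 1.5, 0.126, 1.149, -0.155], TCP at [0.153, -0.606, 0.231] pointing down, gripper open.
Joint ranges: [-3.08, 3.08], [-0.24, 2.05], [-1.43, 1.35], [0, 2.5], [-1.52, 4.66], [0.17, 1.96], [-2.89, 2.89]. Speed limits (rad/s): [2.39, 2.39, 3.14, 3.14, 3.14, 3.14, 3.14].

### API

Orientations are given as a 3x3 rotation matrix whose columns are the frame's x, y, z axes.
In Python, from bench import robot gives the robot as it stands. The module is installed in compiled form; this text tells all that it offers. Calls block until the motion is done:
- robot.goto(position, orientation): joint-space move of the TCP to a pose.
- robot.servo_line(position, attitude=None, speed=0.15, contact_N=None): straight line of the TCP; attitude=None keeps the orientation; speed is the mean speed in m/s. With contact_N (N) it stops when the force on the tool has changed by that much, and returns True; else False.
- robot.goto_joints(angles): joint-space move.
- robot.move_gripper(opening, grasp_force=None): finger opening in m; grasp_force is the grip in N (None keeps the last); returns when the fingers have stopped.
- robot.dwell(seconds).
- robot.solve_ik(position, orientation): joint angles nearest the present ones, or None.
- robot.get_image(name): name is "scene" or "top" or "wrist"; returns (picture, depth): 400x640x3 uint8, red, green, blue; 400x640 float32, m along the optical axis (not along the pixel's ray), 0 where there is no reading.
- robot.camera_info(name): a dict with "fx", "fy", "cx", "cy" (pixels), "dist_coeffs" ([k1, k2, p1, p2, k3] as OpenCV has them; the pictures are not rectified), "R" (3x3) and "t" (3): a world point X has camera coordinates R X + t. Camera axes: x right, y down, z forward; pixel columns grow to the right and rows downward; lengths in m; the calibration is good to about 2 mm. A picture is of the moment at which its call begins: read the wrist's pose just before it. camera_info takes no time and is no camera call; for the wrist camera it gives the pose at the moment of the call.
A pose or a line that the arm cannot do raises robot.MotionError and nothing moves.
- robot.hand_in(): hands the job in; it is judged then, once.
Readings, each from a call of its own:
- robot.current_t(): time.
- robot.current_joints(): joint angles.
- robot.current_joint_velocities(): joint speeds.
- robot.current_effort(): joint torques, N m.
- robot.current_ee_pos(): TCP position.
- robot.current_tool_rot(): TCP orientation.
- robot.current_contact_force(): force on the tool from outside, world axes, zero at the start.
- robot.current_torque(): the same for the moment, N m.
- robot.current_grip_width(): finger opening in m.
- robot.current_grasp_force(): force on a finger pad.
Only numpy, scipy, OpenCV 4.12 (cv2) and the standard library are available. Lean on these libraries where they do the work, as an engineer would, in place of code of your own. Each camera call takes 0.05 s, during which the arm holds its last target. There are 200 camera calls.

## Working session

There is one attempt and no reset: what is moved stays moved. The work goes in short steps, each a Python script; the robot and the scene stay as the last script left them, time stands still between calls to the robot, and variables do not carry over. Pictures are saved under pics/ and viewed, at most 10 in all, crops included, and the job is handed in when it is done.

```bash
mkdir -p pics; python3 - <<'E'
from bench import robot
import cv2,numpy as np
for n in("scene","top"):
    p,d=robot.get_image(n);cv2.imwrite(f"pics/{n}.png",p[:,:,::-1]);np.savez(f"{n}.npz",p=p,d=d,**{k:np.array(v) for k,v in robot.camera_info(n).items()})
a=cv2.imread("pics/scene.png");print(robot.current_t())
E
```

```text
0.1
```

View pics/scene.png

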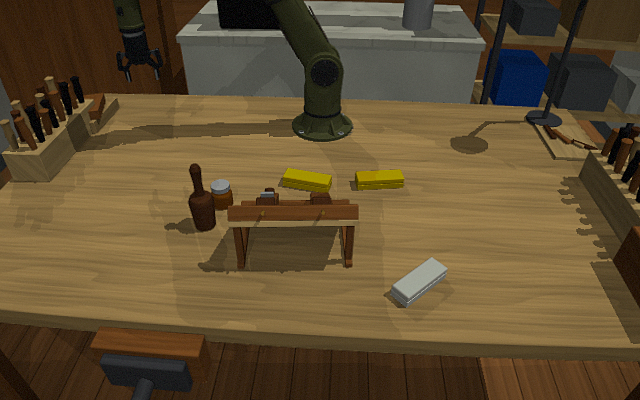

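View pics/top.png

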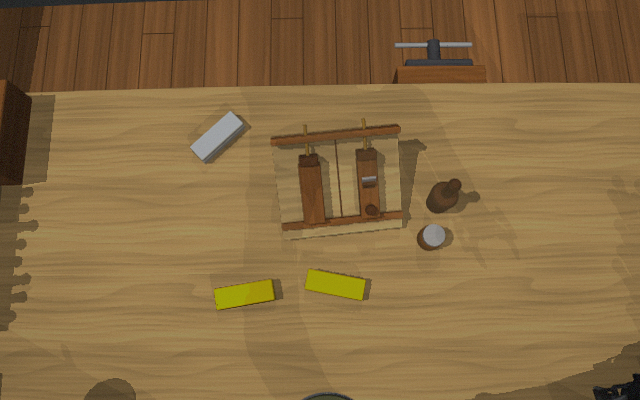

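```bash
cat > h.py <<'E'
import numpy as np,cv2
def cloud(f):
    z=np.load(f);K=np.array([[z['fx'],0,z['cx']],[0,z['fy'],z['cy']],[0,0,1]]).astype(float)
    v,u=np.mgrid[0:400,0:640]
    n=cv2.undistortPoints(np.stack([u,v],-1).reshape(-1,1,2).astype(float),K,z['dist_coeffs'].astype(float)).reshape(400,640,2)
    d=z['d'][...,None]; c=np.concatenate([n*d,d],-1)
    return (c-z['t'])@z['R'],z['p'],z['d']
E
python3 - <<'E'
from h import *
P,p,d=cloud('top.npz')
c=cv2.resize(p[110:250,190:480,::-1],None,fx=2.75,fy=2.75,interpolation=cv2.INTER_CUBIC);c=np.clip(c*1.6,0,255)
cv2.imwrite('pics/crop.png',c)
np.set_printoptions(precision=3,suppress=True)
for u,v in[(288,160),(288,210),(345,180),(390,160),(390,205),(337,150),(312,190),(309,160),(322,222),(369,205),(371,211),(369,181),(366,153),(278,138),(398,129),(285,226),(400,216),(340,250),(433,236),(444,190),(217,137),(205,160),(226,195),(215,215)]: print(u,v,P[v,u])
E
```

```text
288 160 [0.686 0.085 0.127]
288 210 [0.572 0.09  0.065]
345 180 [ 0.639 -0.055  0.101]
390 160 [ 0.685 -0.168  0.116]
390 205 [ 0.582 -0.17   0.058]
337 150 [ 0.705 -0.036  0.141]
312 190 [0.609 0.027 0.125]
309 160 [0.671 0.032 0.172]
322 222 [0.536 0.004 0.086]
369 205 [ 0.571 -0.111  0.116]
371 211 [ 0.558 -0.117  0.108]
369 181 [ 0.626 -0.112  0.138]
366 153 [ 0.684 -0.103  0.178]
278 138 [0.724 0.105 0.183]
398 129 [ 0.739 -0.18   0.19 ]
285 226 [0.532 0.098 0.062]
400 216 [ 0.554 -0.195  0.054]
340 250 [ 0.476 -0.042 -0.   ]
433 236 [ 0.498 -0.273  0.074]
444 190 [ 0.6   -0.292  0.139]
217 137 [0.782 0.283 0.035]
205 160 [0.721 0.315 0.026]
226 195 [0.629 0.261 0.002]
215 215 [0.575 0.289 0.001][ WARN:0@0.119] global loadsave.cpp:1063 imwrite_ Unsupported depth image for selected encoder is fallbacked to CV_8U.
```

View pics/crop.png

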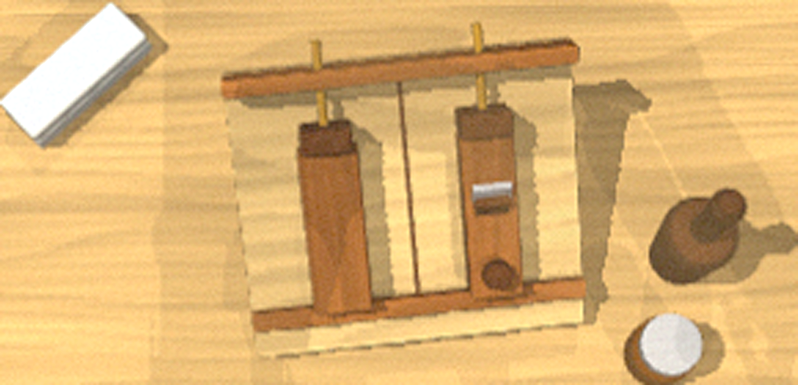

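```bash
cat > fit.py <<'E'
from h import *
from scipy.ndimage import median_filter
np.set_printoptions(precision=4,suppress=True)
P,p,d=cloud('top.npz')
m=np.zeros((400,640),bool);m[125:240,268:405]=1;m&=(P[...,2]>.03)&(d>0)
X=P[m];rng=np.random.default_rng(0);best=(0,)
for _ in range(3000):
    a,b,c=X[rng.choice(len(X),3)];n=np.cross(b-a,c-a)
    if np.linalg.norm(n)<1e-6: continue
    n/=np.linalg.norm(n);n*=np.sign(n[2])
    if abs(n[2]-np.cos(np.pi/6))>.04: continue
    i=abs((X-a)@n)<.004
    if i.sum()>best[0]:best=(i.sum(),i)
I=X[best[1]];o=I.mean(0);n=np.linalg.svd(I-o)[2][2];n*=np.sign(n[2])
print(best[0],len(X),'n',n,'tilt',np.degrees(np.arccos(n[2])),'yaw',np.degrees(np.arctan2(-n[1],-n[0])),o,'rms',((I-o)@n).std())
h=(X-o)@n
for name,lo,hi in(('box/plane',.03,.045),):
  for s,(ua,ub) in {'L':(290,330),'R':(350,385)}.items():
    q=m.copy();q[:,:ua]=0;q[:,ub:]=0;q[:150]=0;q[:219 if 1 else 0]&=True
    Y=P[q];hh=(Y-o)@n;k=(hh>.028)&(hh<.046)
    # box of top points in board axes
    y=np.cross(n,[1,0,0]);y/=np.linalg.norm(y);x=np.cross(y,n)
    W=(Y[k]-o)@np.c_[x,y]; r=cv2.minAreaRect(W.astype(np.float32)*1000)
    w=W-W.mean(0);ax=np.linalg.svd(w,full_matrices=False)[2][0];ax*=np.sign(ax[0])
    print(s,k.sum(),r,'h',np.median(hh[k]),'axis deg vs world-x',np.degrees(np.arctan2(ax[1],ax[0])),'centre',o+r[0][0]/1000*x+r[0][1]/1000*y)
# batten and rail lines: height edge
for nm,vr in(('batten',(205,240)),('rail',(122,148))):
    pts=[]
    for u in list(range(282,300,2))+list(range(332,348,2))+list(range(384,398,2)):
        v=np.arange(*vr);rb=p[v,u].astype(int);ok=(rb[:,0]-rb[:,2]>45)&(rb.sum(1)<300)&(d[v,u]>0)
        if ok.sum()>2: pts.append(P[v[ok],u].mean(0))
    pts=np.array(pts)
    if len(pts)>4:
        f=np.polyfit(pts[:,1],pts[:,0],1);print(nm,len(pts),'yaw',-np.degrees(np.arctan(f[0])),'res',(pts[:,0]-np.polyval(f,pts[:,1])).std(),pts.mean(0),'h',np.median((pts-o)@n))
E
python3 fit.py
```

```text
6765 12637 n [-0.4966 -0.0461  0.8668] tilt 29.915416338413205 yaw 5.302900978453555 [ 0.6364 -0.0378  0.0973] rms 0.0019621493213504556
L 1369 ((-5.1771697998046875, 69.08345031738281), (183.87445068359375, 53.970252990722656), 5.968752861022949) h 0.0377037340075685 axis deg vs world-x 6.132582470557852 centre [0.6319 0.0314 0.0984]
R 1006 ((2.6563720703125, -70.7332763671875), (170.20895385742188, 48.810726165771484), 5.919589042663574) h 0.037990097909949734 axis deg vs world-x 6.299673120140207 centre [ 0.6387 -0.1085  0.0948]
batten 24 yaw 5.292596348427534 res 0.0033287573692873996 [ 0.5436 -0.0305  0.0534] h 0.007423911364246673
rail 24 yaw 4.914844536722467 res 0.0031273681296396017 [ 0.7307 -0.0325  0.1737] h 0.02071096643462956
```

```bash
cat >> h.py <<'E'
psi=np.radians(5.3);c_,s_=np.cos(psi),np.sin(psi);t=np.pi/6
RX=np.array([np.cos(t)*c_,np.cos(t)*s_,.5]);RY=np.array([-s_,c_,0]);RN=np.cross(RX,RY)
B=np.c_[RX,RY,RN]
E
cat > prof.py <<'E'
from fit import *
for s,(cen) in {'L':np.array([.6319,.0314,.0984]),'R':np.array([.6387,-.1085,.0948])}.items():
    Q=(P[d>0]-cen)@B
    for lo,hi in((-.02,-.005),(.005,.02)):
        k=(Q[:,1]>lo)&(Q[:,1]<hi)&(abs(Q[:,0])<.125)&(Q[:,2]>-.02)&(Q[:,2]<.07);q=Q[k];q=q[np.argsort(q[:,0])]
        e=np.arange(-.12,.121,.005);print(s,[(int(1000*e[i]),int(1000*np.median(q[j,2]))) for i in range(len(e)-1) if (j:=(q[:,0]>=e[i])&(q[:,0]<e[i+1])).any()])
    for f in (.035,-.035): 
        k=(abs(Q[:,1]-f)<.004)&(abs(Q[:,0])<.05);print('board h',np.median(Q[k,2]))
from bench import robot
M=np.array
for sg in(1,-1):
    R=np.c_[-sg*RX*-1, -sg*RY, -RN]; R[:,0]=np.cross(R[:,1],R[:,2])
    for y in(0,-.14):
      for hh in (.003,.12):print(sg,y,hh,robot.solve_ik(M([.632,.031,.098])+RY*y+RN*hh,R))
    R2=np.c_[np.cross(RY*sg,[0,0,-1]),RY*sg,[0,0,-1]];print(sg,robot.solve_ik(M([.60,.24,.01]),R2))
E
python3 prof.py
```

```text
6765 12637 n [-0.4966 -0.0461  0.8668] tilt 29.915416338413205 yaw 5.302900978453555 [ 0.6364 -0.0378  0.0973] rms 0.0019621493213504556
L 1369 ((-5.1771697998046875, 69.08345031738281), (183.87445068359375, 53.970252990722656), 5.968752861022949) h 0.0377037340075685 axis deg vs world-x 6.132582470557852 centre [0.6319 0.0314 0.0984]
R 1006 ((2.6563720703125, -70.7332763671875), (170.20895385742188, 48.810726165771484), 5.919589042663574) h 0.037990097909949734 axis deg vs world-x 6.299673120140207 centre [ 0.6387 -0.1085  0.0948]
batten 24 yaw 5.292596348427534 res 0.0033287573692873996 [ 0.5436 -0.0305  0.0534] h 0.007423911364246673
rail 24 yaw 4.914844536722467 res 0.0031273681296396017 [ 0.7307 -0.0325  0.1737] h 0.02071096643462956
L [(-120, 0), (-114, 13), (-109, 12), (-104, 13), (-94, 36), (-89, 37), (-84, 37), (-79, 38), (-74, 38), (-69, 37), (-64, 37), (-59, 37), (-54, 36), (-49, 36), (-44, 37), (-39, 36), (-34, 38), (-29, 37), (-24, 37), (-19, 37), (-14, 38), (-9, 38), (-4, 36), (0, 37), (5, 38), (10, 37), (15, 37), (20, 35), (25, 38), (30, 37), (35, 38), (40, 37), (45, 3
[... 1706 characters left out ...]
0002785882749418023
1 0 0.003 [-0.3332  0.5276  0.3612  2.1702  4.411   0.2012  0.2815]
1 0 0.12 [ 0.1451  0.2595 -0.2887  2.1795  0.4253  0.2055 -1.9879]
1 -0.14 0.003 [ 0.6392  0.5914 -0.6361  2.0899  1.4239  0.2052 -2.6661]
1 -0.14 0.12 [ 0.5763  0.3159 -0.4219  2.1042 -0.0825  0.2448 -1.1975]
1 [ 0.0223  0.8861 -0.7973  1.6715  0.7671  0.9248  0.585 ]
-1 0 0.003 [ 0.1802  0.5176 -0.3806  2.1651  1.7893  0.1955 -0.1827]
-1 0 0.12 [ 0.1276  0.2584 -0.2666  2.1797  0.3946  0.2025  1.1842]
-1 -0.14 0.003 [ 0.6854  0.6101 -0.7114  2.0893  1.4514  0.2533  0.4571]
-1 -0.14 0.12 [ 0.8036  0.361  -0.7367  2.1021  0.4293  0.274   1.441 ]
-1 [-0.198   0.7868 -0.3783  1.6746  0.3912  0.7559 -2.2415]
```

```bash
cat >> h.py <<'E'
SL=np.array([.6319,.0314,.0984])-.0205*RX; SR=SL-.14*RY
B0=np.c_[[c_,s_,0],RY,[0,0,1.]]
BENCH=np.array([SL[0],SL[1],0])+.21*RY
A=np.radians(12);HT=.004
def tool(C,Bp,sg):  # TCP pose for piece underside centre C, axes Bp
    z=np.array([-np.sin(A),0,-np.cos(A)]);y=np.array([0,sg,0.]);Rr=np.c_[np.cross(y,z),y,z]
    return C+HT*Bp[:,2],Bp@Rr
def off(S,x=0,y=0,h=0): return S+B@np.array([x,y,h])
E
python3 - <<'E'
from h import *
from bench import robot
np.set_printoptions(precision=2,suppress=True)
for sg in(1,-1):
  for nm,C,b in(('L',SL,B),('L up',off(SL,0,0,.11),B),('L ins',off(SL,-.014,0,.02),B),('R',SR,B),('Rup',off(SR,0,0,.11),B),('bench',BENCH,B0),('bench up',BENCH+[0,0,.15],B0)):
    print(sg,nm,robot.solve_ik(*tool(C,b,sg)))
E
```

```text
1 L [ 0.23  0.54 -0.47  2.02  0.71  0.39  0.9 ]
1 L up [ 0.74  0.53 -1.23  2.03  0.89  0.78  0.69]
1 L ins [ 0.25  0.5  -0.48  2.06  0.69  0.38  0.9 ]
1 R [ 0.84  0.77 -1.1   1.95  1.11  0.73  0.81]
1 Rup [ 0.89  0.49 -1.    1.96  0.63  0.66  1.23]
1 bench [ 0.06  1.02 -0.92  1.47  0.69  1.22  0.69]
1 bench up [ 0.13  0.93 -1.16  1.34  0.68  1.52  0.67]
-1 L [ 0.08  0.52 -0.24  2.02  0.4   0.32 -1.96]
-1 L up [ 0.46  0.37 -0.74  2.03  0.53  0.57 -2.1 ]
-1 L ins [ 0.12  0.48 -0.3   2.06  0.47  0.33 -2.03]
-1 R [ 0.34  0.55 -0.24  1.95  0.14  0.35 -1.45]
-1 Rup [ 0.54  0.37 -0.44  1.97  0.16  0.54 -1.46]
-1 bench [-0.14  0.9  -0.46  1.48  0.32  1.05 -2.15]
-1 bench up [-0.03  0.78 -0.71  1.35  0.38  1.36 -2.22]
```

```bash
cat > a.py <<'E'
from h import *
from bench import robot
np.set_printoptions(precision=3,suppress=True)
p=robot.current_ee_pos();robot.servo_line([p[0],p[1],.40],speed=.25)
robot.goto(*tool(off(SL,0,-.05,.25),B,1))
pos,R=tool(off(SL,0,0,.16),B,1);robot.servo_line(pos,R,speed=.25)
print(robot.current_t(),robot.current_joints(),robot.current_ee_pos()-pos)
info=robot.camera_info("wrist");q,d=robot.get_image("wrist")
np.savez("w.npz",p=q,d=d,**{k:np.array(v) for k,v in info.items()});cv2.imwrite("pics/w.png",q[:,:,::-1])
K=np.array([[info['fx'],0,info['cx']],[0,info['fy'],info['cy']],[0,0,1]]);r=cv2.Rodrigues(np.array(info['R']))[0]
for S,w in((SL,.027),(SR,.024)):
  print(cv2.projectPoints(np.array([off(S,a,b,.038) for a,b in((-.075,w),(-.075,-w),(.075,w),(.075,-w))]),r,np.array(info['t'],float),K,np.array(info['dist_coeffs'],float))[0].reshape(-1,2))
E
python3 a.py
```

```text
3.8667 [ 0.605  0.292 -0.888  2.02   0.442  0.662  1.124] [-0. -0.  0.]
[[352.407 133.486]
 [289.15  133.442]
 [350.656 302.615]
 [290.696 302.615]]
[[185.721 133.8  ]
 [131.133 134.216]
 [192.579 301.991]
 [140.686 301.331]]
```

View pics/w.png

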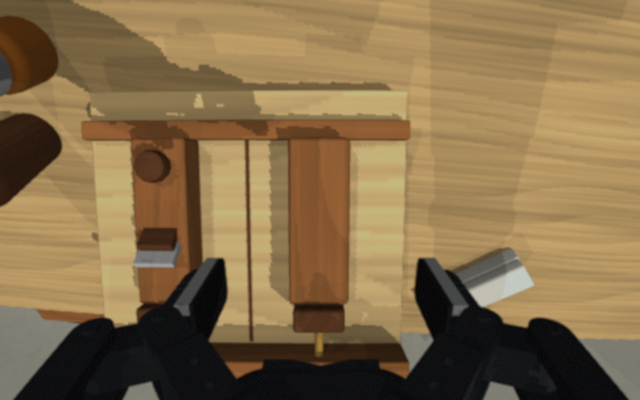

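Wrist view: box top spans columns 289–350, rows 138–304 (predicted 133–303), so the seat lies about 2 mm farther up slope; batten and box are square to the picture. The plane is at columns 135–198. The box is plain brown, so this is the one meant.

```bash
cat >> h.py <<'E'
SL=SL+.002*RX; SR=SR+.002*RX
from bench import robot
def line(C,Bp=B,speed=.15,**k):
    pos,R=tool(C,Bp,1);return robot.servo_line(pos,R,speed=speed,**k)
def st(m): print(m,'t',round(robot.current_t(),2),'F',np.round(robot.current_contact_force(),1),'w',round(robot.current_grip_width(),4),'g',round(robot.current_grasp_force(),1))
E
python3 - <<'E'
from h import *
line(off(SL,0,0,.05),speed=.2); 
print(line(off(SL),speed=.08,contact_N=10));st('down')
robot.move_gripper(.045,60);st('grip')
line(off(SL,.002,0,.004),speed=.05);st('l0');line(off(SL,.002,0,.03),speed=.08);st('lift')
line(off(SL,0,0,.11),speed=.2)
line(BENCH+[0,0,.15],B0,speed=.2);st('over')
line(BENCH+[0,0,.02],B0,speed=.2)
print(line(BENCH-[0,0,.003],B0,speed=.03,contact_N=5));st('bench')
pos,R=tool(BENCH,B0,1);print(robot.current_ee_pos()-pos)
E
```

```text
False
down t 5.39 F [ 0.2 -0.   0.5] w 0.0854 g 0.0
grip t 5.79 F [-1.9 -0.8  4.7] w 0.0533 g 63.5
l0 t 6.04 F [-4.  -2.2 -3.6] w 0.053 g 66.2
lift t 6.52 F [-6.1 -0.5 -7.1] w 0.0531 g 65.8
over t 8.32 F [ 0.5 -0.6 -6.6] w 0.0534 g 65.8
True
bench t 9.74 F [-0.  -0.5  3.7] w 0.0533 g 67.4
[-0.00012032 -0.0001661   0.00064869]
```

```bash
python3 - <<'E'
from h import *
robot.move_gripper(.085);
line(BENCH+[0,0,.15],B0,speed=.2)
line(off(SR,0,0,.13),speed=.3)
line(off(SR,0,0,.05),speed=.2)
print(line(off(SR),speed=.08,contact_N=10));st('down')
robot.move_gripper(.04,60);st('grip')
line(off(SR,.002,0,.004),speed=.05);st('l0');line(off(SR,.002,0,.03),speed=.08);st('lift')
line(off(SR,0,0,.09),speed=.2)
line(off(SL,-.016,0,.07),speed=.2);st('over L')
info=robot.camera_info("wrist");q,d=robot.get_image("wrist")
cv2.imwrite("pics/w2.png",q[:,:,::-1])
E
```

```text
False
down t 13.74 F [0.1 0.2 0.4] w 0.0848 g 0.0
grip t 14.18 F [-2.2 -2.6  5.4] w 0.0476 g 62.3
l0 t 14.43 F [-3.9 -1.2 -1.8] w 0.0473 g 64.4
lift t 14.9 F [-6.   0.2 -6.4] w 0.047 g 64.1
over L t 16.21 F [-0.7 -1.  -4. ] w 0.0473 g 64.1
```

View pics/w2.png

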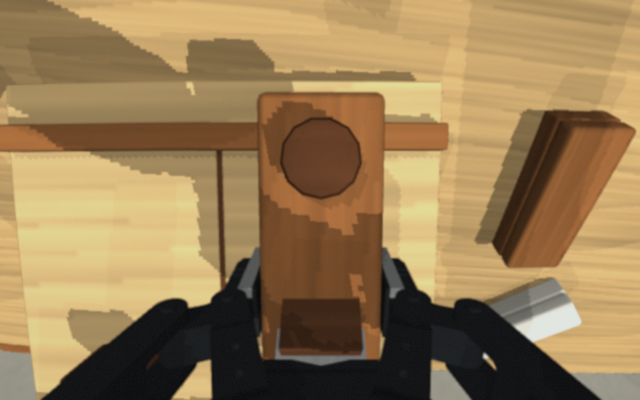

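The plane hangs straight (columns 258–384) above the left bay; the box lies at about (565,190). Now I set the plane in and check with the top camera.

```bash
cat >> h.py <<'E'
def insert(S):
    line(off(S,-.016,0,.02),speed=.12);st('low')
    print(line(off(S,.006,0,.02),speed=.05,contact_N=25));st('pushed')
    line(off(S,.006,0,.004),speed=.05,contact_N=20)
    print(line(off(S,.006,0,-.003),speed=.02,contact_N=7));st('down')
    pos,R=tool(S,B,1);e=(robot.current_ee_pos()-pos)@B;print('rel mm',e*1000)
    h=e[2]
    print(line(off(S,-.003,0,h),speed=.02,contact_N=8));st('back')
    print('rel mm',((robot.current_ee_pos()-pos)@B)*1000)
E
python3 - <<'E'
from h import *
np.set_printoptions(precision=2,suppress=True)
insert(SL)
E
```

```text
low t 16.82 F [-0.2  0.1 -4.9] w 0.0471 g 64.1
False
pushed t 17.42 F [-7.3  0.2 -6.6] w 0.0473 g 64.2
True
down t 18.13 F [-7.3  0.3 -7. ] w 0.0474 g 64.2
rel mm [ 0.62 -0.88  1.31]
True
back t 18.34 F [ 1.8 -0.1  4.8] w 0.0472 g 65.0
rel mm [ 0.51 -0.62  1.46]
```

```bash
python3 - <<'E'
from h import *
np.set_printoptions(precision=3,suppress=True)
robot.dwell(.2);st('now')
pos,R=tool(SL,B,1);print(((robot.current_ee_pos()-pos)@B)*1000, robot.current_tool_rot()-R)
q,d=robot.get_image("wrist");cv2.imwrite("pics/w3.png",q[:,:,::-1])
E
```

```text
now t 18.54 F [ 2.  -0.9  8. ] w 0.0475 g 65.2
[ 0.526 -0.644  1.226] [[ 0.001  0.001  0.003]
 [ 0.001  0.    -0.   ]
 [-0.003 -0.     0.001]]
```

View pics/w3.png

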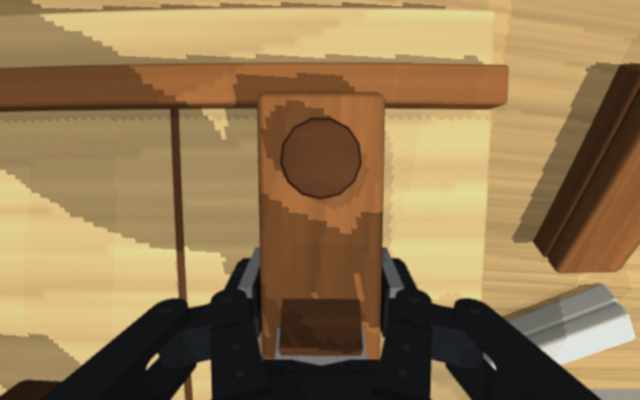

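```bash
cat > wc.py <<'E'
from h import *
import sys
def shot(f,cam="wrist"):
    info=robot.camera_info(cam);q,d=robot.get_image(cam);np.savez(f,p=q,d=d,**{k:np.array(v) for k,v in info.items()})
    return cloud(f)
def prof(Q,cy,w=.012,x0=-.11,x1=.1,s=.004):
    out=[]
    for a in np.arange(x0,x1,s):
        j=(Q[:,0]>=a)&(Q[:,0]<a+s)&(abs(Q[:,1]-cy)<w)&(Q[:,2]>-.03)&(Q[:,2]<.08)
        if j.sum()>1: out.append((round(1000*a),round(1000*np.median(Q[j,2]),1)))
    return out
E
python3 - <<'E'
from wc import *
P,p,d=shot('w3.npz');Q=(P[d>0]-SL)@B
print('plane',prof(Q,0,.012,-.11,0));print('side board',prof(Q,.05,.01,-.11,0))
E
```

```text
plane [(-110, np.float64(0.9)), (-106, np.float64(0.9)), (-102, np.float64(1.0)), (-98, np.float64(1.0)), (-94, np.float64(14.6)), (-90, np.float64(14.9)), (-86, np.float64(14.9)), (-82, np.float64(14.9)), (-78, np.float64(37.3)), (-74, np.float64(39.2)), (-70, np.float64(39.5)), (-66, np.float64(39.7)), (-62, np.float64(55.1)), (-58, np.float64(56.1)), (-54, np.float64(56.3)), (-50, np.float64(56.3)), (-46, np.float64(56.2)), (-42, np.float64(55.5)), (-38, np.float64(40.0)), (-34, np.float64(39.6)), (-30, np.float64(39.6)), (-26, np.float64(39.5)), (-22, np.float64(39.6)), (-18, np.float64(39.5)), (-14, np.float64(39.6)), (-10, np.float64(39.5)), (-6, np.float64(39.5)), (-2, np.float64(39.5))]
side board [(-110, np.float64(0.9)), (-106, np.float64(0.8)), (-102, np.float64(0.8)), (-98, np.float64(1.0)), (-94, np.float64(14.5)), (-90, np.float64(14.9)), (-86, np.float64(14.9)), (-82, np.float64(14.9)), (-78, np.float64(14.2)), (-74, np.float64(1.0)), (-70, np.float64(0.9)), (-66, np.float64(1.0)), (-62, np.float64(0.8)), (-58, np.float64(0.9)), (-54, np.float64(0.8)), (-50, np.float64(0.9)), (-46, np.float64(0.8)), (-42, np.float64(0.9)), (-38, np.float64(0.8)), (-34, np.float64(0.9)), (-30, np.float64(0.8)), (-26, np.float64(0.8)), (-22, np.float64(0.9)), (-18, np.float64(0.8)), (-14, np.float64(0.8)), (-10, np.float64(0.9)), (-6, np.float64(1.2)), (-2, np.float64(65.6))]
```

```bash
python3 - <<'E'
from wc import *
robot.move_gripper(.085);st('open')
line(off(SL,0,0,.12),speed=.2)
P,p,d=shot('w4.npz');Q=(P[d>0]-SL)@B
print('plane',[(a,float(h)) for a,h in prof(Q,0,.012,-.1,.11)])
for x in(-.06,.06):
    j=(abs(Q[:,0]-x)<.01)&(Q[:,2]>.03)&(Q[:,2]<.043)&(abs(Q[:,1])<.05);print('y span',Q[j,1].min(),Q[j,1].max())
line(BENCH+[0,0,.15],B0,speed=.25)
P,p,d=shot('w5.npz');Q=(P[d>0]-BENCH)@B0
j=(abs(Q[:,2]-.038)<.005)&(abs(Q[:,0])<.1)&(abs(Q[:,1])<.07)
print(j.sum(),cv2.minAreaRect(1000*Q[j,:2].astype(np.float32)),robot.current_t())
cv2.imwrite("pics/w5.png",p[:,:,::-1])
E
```

```text
open t 19.11 F [ 0.2  0.5 -0.9] w 0.0852 g 0.0
plane [(-100, 0.9), (-96, 1.6), (-92, 14.8), (-88, 14.9), (-84, 14.9), (-80, 14.8), (-76, 38.9), (-72, 39.6), (-68, 39.6), (-64, 50.9), (-60, 55.6), (-56, 56.3), (-52, 56.5), (-48, 56.5), (-44, 55.9), (-40, 54.1), (-36, 39.6), (-32, 39.5), (-28, 39.6), (-24, 39.6), (-20, 39.6), (-16, 39.6), (-12, 39.6), (-8, 39.6), (-4, 39.7), (0, 39.7), (4, 41.4), (8, 45.8), (12, 50.0), (16, 52.3), (20, 48.4), (24, 49.6), (28, 54.0), (32, 54.4), (36, 52.1), (40, 39.7), (44, 39.6), (48, 39.6), (52, 39.7), (56, 39.6), (60, 39.6), (64, 39.7), (68, 39.7), (72, 40.1), (76, 47.2), (80, 47.8), (84, 47.8), (88, 47.7), (92, 47.6), (96, 46.4), (108, 26.3)]
y span -0.02497674152440192 0.023195416042503043
y span -0.02465627201801393 0.022894781386867676
10908 ((-0.1514892578125, -0.5193004608154297), (54.17132568359375, 148.05752563476562), 89.98937225341797) 21.0
```

View pics/w5.png

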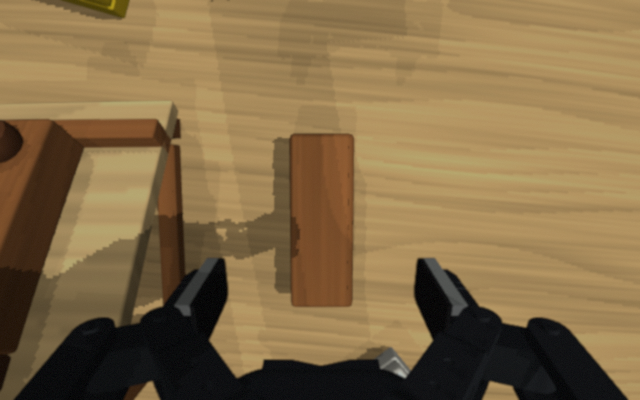

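Box lies square at columns 290–353, rows 134–306, and the plane is seated level. Now the box.

```bash
python3 - <<'E'
from wc import *
np.set_printoptions(precision=2,suppress=True)
line(BENCH+[0,0,.05],B0,speed=.2);print(line(BENCH+[0,0,.0005],B0,speed=.08,contact_N=10))
robot.move_gripper(.045,60);st('grip')
line(BENCH+[0,0,.03],B0,speed=.08);st('lift');line(BENCH+[0,0,.16],B0,speed=.2)
line(off(SL,0,.12,.15),speed=.2);line(off(SR,-.016,0,.13),speed=.25);line(off(SR,-.016,0,.06),speed=.2);st('over R')
insert(SR)
robot.dwell(.2);pos,R=tool(SR,B,1);print(((robot.current_ee_pos()-pos)@B)*1000);st('now')
P,p,d=shot('w6.npz');Q=(P[d>0]-SR)@B
print('box',[(a,float(h)) for a,h in prof(Q,0,.012,-.1,0)])
E
```

```text
False
grip t 22.81 F [ 0.5 -0.8  4.5] w 0.0532 g 65.5
lift t 23.32 F [-1.7 -0.3 -6.1] w 0.0531 g 64.3
over R t 26.62 F [ 0.1  0.2 -5.5] w 0.0536 g 64.2
low t 27.11 F [ 0.  -0.2 -5.1] w 0.0533 g 64.3
False
pushed t 27.7 F [-7.9 -0.6 -6.5] w 0.0534 g 64.5
True
down t 28.43 F [-8.3 -0.2  2.2] w 0.0532 g 66.0
rel mm [ 1.64 -0.52  1.47]
True
back t 28.63 F [ 1.5 -0.2  5.4] w 0.053 g 65.8
rel mm [ 0.62 -0.38  1.97]
[ 0.61 -0.4   1.82]
now t 28.83 F [ 2.4 -0.1  6.3] w 0.0535 g 66.0
box [(-100, 1.0), (-96, 13.6), (-92, 14.9), (-88, 15.0), (-84, 15.0), (-80, 15.0), (-76, 38.0), (-72, 39.1), (-68, 39.2), (-64, 39.2), (-60, 39.2), (-56, 39.2), (-52, 39.3), (-48, 39.3), (-44, 39.3), (-40, 39.2), (-36, 39.3), (-32, 39.3), (-28, 39.3), (-24, 39.2), (-20, 39.3), (-16, 39.4), (-12, 39.3), (-8, 39.3), (-4, 39.4)]
```

Seated level behind the batten. Release, retreat, check both.

```bash
python3 - <<'E'
from wc import *
robot.move_gripper(.085);st('open')
line(off(SR,0,0,.06),speed=.15);line(off(SR,0,.07,.19),speed=.25)
P,p,d=shot('w7.npz')
for S in(SL,SR):
    Q=(P[d>0]-S)@B;r=[(a,float(h)) for a,h in prof(Q,0,.012,-.084,.09)];print(r[:4],r[-8:])
    j=(Q[:,2]>.036)&(Q[:,2]<.042)&(abs(Q[:,1])<.05)&(abs(Q[:,0])<.08);print(cv2.minAreaRect(1000*Q[j,:2].astype(np.float32)))
cv2.imwrite("pics/w7.png",p[:,:,::-1])
E
```

```text
open t 29.31 F [-0.6 -0.2  0. ] w 0.0845 g 0.0
[(-84, 15.0), (-80, 14.8), (-76, 38.6), (-72, 39.4)] [(60, 39.6), (64, 39.8), (68, 39.5), (72, 40.5), (76, 47.5), (80, 47.8), (84, 47.8), (88, 47.8)]
((2.639739990234375, -0.6672210693359375), (154.16766357421875, 48.67816925048828), 0.0740601047873497)
[(-84, 15.1), (-80, 15.1), (-76, 38.0), (-72, 39.1)] [(60, 39.5), (64, 39.7), (68, 39.5), (72, 40.9), (76, 47.5), (80, 47.8), (84, 47.9), (88, 47.9)]
((2.6505889892578125, -0.7047576904296875), (54.032100677490234, 154.46652221679688), 89.88431549072266)
```

View pics/w7.png

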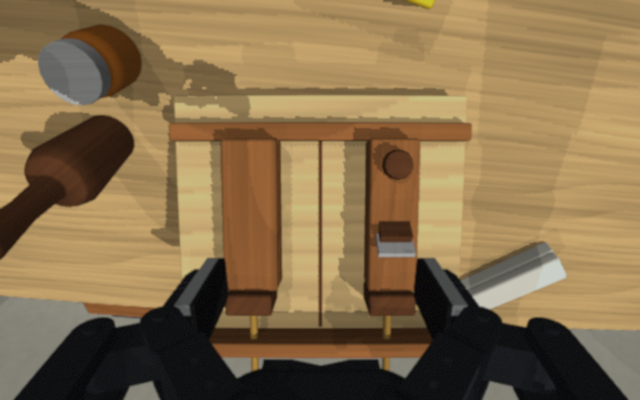

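Both pieces sit against the batten (row 139), with keepers closed at rows 290–315. The box is at columns 222–279 and the plane at 368–418; the mallet and jar are still standing.

```bash
python3 -c "
from bench import robot
print(robot.hand_in())"
```

```text
the job is handed in; nothing more can be done
None
```

The plane and the oilstone box are swapped, each lying flat and clipped in the other's bay, with the mallet and wax jar left standing; the job was handed in at about 31 s of robot time, and no verdict came back.

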